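# Zero the angle gauge and store the reference at the alignment bench

## Robot

A 6-joint arm with a two-finger parallel gripper is mounted at the origin on the work surface. World frame = base frame: x ahead of the robot, y to its left, z up, the work surface at z = 0. Lengths are in mm, angles in degrees, forces in N, time in s.
With the tool pointing down it reaches from about 225 to 725 mm from the base axis. Payload 3.1 kg.
Tool frame: the origin (TCP) lies at the very end of the fingers, on their centre line; the grasp point (between the pads) lies 19 mm behind it (env.hold_point_z is the distance from the TCP to the grasp point, in mm); z points along the fingers, x is the direction in which the jaws open and shut, and the axes are right-handed (so a half turn about z gives the same grasp; the last joint's range is limited). The gripper opens to 85 mm and grips with 20 to 120 N. Pads are 22 mm wide; open, the fingers measure 114 mm over their backs; the gripper's body (76 mm by 85 mm) begins 54 mm behind the grasp point. The pads swing forward as they close: fully open they stand 13 mm farther back than shut.
Start: joints at [-80.718, 2.75, 5.684, 92.934, 0, 82.678], TCP at [150.009, -503.105, 231.312] pointing down, gripper open.
Joint ranges: [-166.93, 166.93], [-56.73, 111.36], [-69.38, 81.34], [-121.58, 131.49], [-85.45, 84.26], [-180, 180]. Speed limits (degrees/s): [159.86, 159.86, 180, 180, 180, 180].

## Interface

Orientations are given as a 3x3 rotation matrix whose columns are the frame's x, y, z axes.
In Python, from cell import env gives the robot as it stands. The module is installed in compiled form; this text tells all that it offers.
- The arm moves only by the tool step_arm, never from a script. Its argument "moves" is a list of rows, each a list of 3 entries, a list of its own where there are three numbers: the finger opening in cm, from 0 to 8.54, then the shift along the tool's x, y, z in cm, then the turn about the tool's z in degrees. In form: [[jaw, [dx, dy, dz], yaw], ...]. A call has 1 to 8 rows; each row shifts and turns the commanded pose from where the row before left it, along the tool's axes as they then stand; what a row does not reach is not made up. A row lasts 1/8 s, in which the tool goes at most 62.5 mm and 10.7 degrees, less where a joint would pass 70% of its speed; a pose out of reach is approached as far as the arm can. A call with a gripper value outside its range is refused whole. The fingers move at their own pace and stop on an object; "squeeze" is the grip in N (left out, the last holds). Time passes only in rows, so rows that do not move let the fingers close. It gives the time, the measured TCP pose, the force and the opening at its end, in the units of the state.
- env.read_state(): the state, without advancing time (a new reading comes with each control period).
- env.camera(name): name is "side" or "top" or "wrist"; returns a dict with "frame" (400x640x3 uint8, blue, green, red), "range_z" (400x640 float32, mm along the optical axis (not along the pixel's ray), 0 where there is no reading), "intrinsics" (3x3 intrinsics, pixels), "eye" and "attitude" of the camera in the world. Camera axes: x right, y down, z forward; pixel columns grow to the right and rows downward; lengths in mm; the calibration is good to about 2 mm. A picture is of the moment at which its call begins.
- env.job_done(): hands the job in, once; it reports no verdict.
The state is a dict: "time": time; "joint_pos": joint angles; "joint_velocities": joint speeds; "effort": joint torques, N m; "tool_pos": TCP position; "eef_rot": TCP orientation; "force": force on the tool from outside, world axes, zero at the start; "ft_torque": the same for the moment, N m; "width": opening from 0.0 (shut) to 1.0 (fully open).
Only numpy, scipy, OpenCV 4.12 (cv2) and the standard library are available. Lean on these libraries where they do the work, as an engineer would, in place of code of your own. Each camera call takes 0.05 s, during which the arm holds its last target.

## Task

Set the reference for a wheel alignment by pressing, in this order: the raised, white-dotted end of the black rocker on the grey console until it is fully over (on); the white key on top of the red angle gauge, held all the way down for a moment, then let go; and the green console button, fully in, where it stays. Press with the fingertips only, gripping nothing: the gauge stays standing where it is on its steel plate, never lifted or pushed along. Leave the blue and yellow buttons, the socket, the mouse and the red parts tray alone, and finish with the hand clear.

Things in the scene. Friction and masses are not known exactly. Their poses are not given: they have to be found in the camera images.
- console: grey fixed box, 100 (x) x 300 (y) x 50 mm tall; origin under its centre at the bench surface, z up. A row of four controls stands on its flat top along its y axis, at y = -108, -36, +36 and +108 mm, 72 mm apart: rocker, green, blue and yellow in any order.
- rocker (a joint): black rocker paddle on the console, 64 mm long (console x) x 34 mm wide x 8 mm thick, pivoting about its middle (console y axis), the pivot 70 mm above the bench, on a grey bezel 84 x 48 mm. 0 rad = off, the end with the white dot (towards console +x) raised; 0.44 rad = fully on, that end down. Stiff: it stays where it is left and needs about 2.5 N down on the dot.
- rocker_on (a point): the white dot on the raised end of the rocker's top face, 24 mm from the pivot towards console +x; 79 mm above the bench when off, 69 mm when fully on (10 mm lower). The rocker may start up to 0.05 rad (1 mm) down.
- plate: fixed steel setting plate, 90 x 90 x 10 mm; origin under its centre on the bench.
- gauge: loose red digital angle gauge, about 0.35 kg, standing on the plate: 36 (x) x 70 (y) x 56 mm tall, its dark display on the -x face; origin under its centre, z up. Only to be pressed on its key, not gripped or moved.
- zero_key (a joint): white round key on top of the gauge, 20 mm across, standing 8 mm proud of the gauge's top; 0 = up, 5 mm = fully down. A spring returns it; it starts to move at about 1.2 N and is fully down at about 4 N.
- zero_key_top (a point): centre of the key's top face, over the gauge's centre, 64 mm above the gauge's foot when up.
- green (a joint): green round console button, 32 mm across, 10 mm proud of its grey ring (48 mm across); 0 = out, 6 mm = fully in. It takes about 3.5 N (more if pressed fast) and stays in once pressed; it cannot be pulled out again.
- green_top (a point): centre of the green button's top face, 70 mm above the bench when out.
- blue (a joint): blue round button of the same shape as the green one, sprung; leave alone (0 = out, 6 mm = in).
- blue_top (a point): centre of the blue button's top face, 70 mm above the bench.
- yellow (a joint): yellow round button of the same shape, sprung; leave alone (0 = out, 6 mm = in).
- yellow_top (a point): centre of the yellow button's top face, 70 mm above the bench.
- socket: loose chrome socket standing on the bench beside the plate, 28 mm across, 63 mm tall; origin under its centre. Leave alone.
- mouse: loose black computer mouse, 104 (x) x 60 x 33 mm tall; origin under its centre. Leave alone.
- tray: loose red parts tray with fittings in it, 150 (x) x 90 x 30 mm tall; origin under its centre. Leave alone.
There are look-alikes about, which are no part of the job. Leave any pink or turquoise look-alike of the gauge alone.

How it is judged:
By the outcome, as a careful person would: the job done as asked, in the order asked, and still so for the second after the job is handed in, with the robot touching nothing.
It also fails if it takes over 67 s, if anything falls off the work surface, if the arm or the gripper's body presses on something with over 40 N, if the wrist force passes 120 N, or if a joint passes its speed limit or range.

## Working session

There is one attempt and no reset: what is moved stays moved. The work goes in short steps, Python scripts to look and compute and a tool call to move; the robot and the scene stay as the last step left them, time stands still between calls to the robot, and variables do not carry over. Pictures are saved under pics/ and viewed, and the job is handed in when it is done.

Besides the shell and the picture viewer there is one more tool, called by a JSON object that holds its "fn" and its "kwargs". step_arm: Moves the arm, as the interface text tells. Its arguments: {"type":"object","properties":{"moves":{"type":"array"},"squeeze":{"type":"number"}},"required":["moves"]}

```bash
mkdir -p pics; python3 - <<'E'
from cell import env
import cv2,numpy as np
s=env.read_state();print(s['time'],s['tool_pos'],s['eef_rot'],s['force'],s['width'])
for n in['top','side']:
    c=env.camera(n);cv2.imwrite(f'pics/{n}0.png',c['frame']);np.savez(f'{n}0.npz',**c)
    print(n,c['intrinsics'],c['eye'],c['attitude'])
E
```

```text
0.0 [ 149.88659815 -502.51151341  230.11005596] [[ 2.85711084e-01 -9.58315719e-01 -3.98185424e-04]
 [-9.58312937e-01 -2.85711221e-01  2.32641522e-03]
 [-2.34320632e-03 -2.83096372e-04 -9.99997215e-01]] [-0.52067861 -0.35759723  0.54960214] 0.999426155962994
top [[421.3336698    0.         323.94893448]
 [  0.         421.3336698  200.93474799]
 [  0.           0.           1.        ]] [ 568.64748421   -6.00004358 1081.3363005 ] [[-0.0196794  -0.99912525  0.03689783]
 [-0.99944167  0.0206555   0.0262621 ]
 [-0.02700127 -0.03636041 -0.9989739 ]]
side [[362.73157419   0.         315.7336018 ]
 [  0.         362.73157419 203.73788336]
 [  0.           0.           1.        ]] [ 336.37505778 -513.59456721  766.39743419] [[ 0.86957702 -0.39114397  0.3014004 ]
 [-0.49346707 -0.66602408  0.5593766 ]
 [-0.01805686 -0.63515221 -0.7721759 ]]
```

View pics/top0.png

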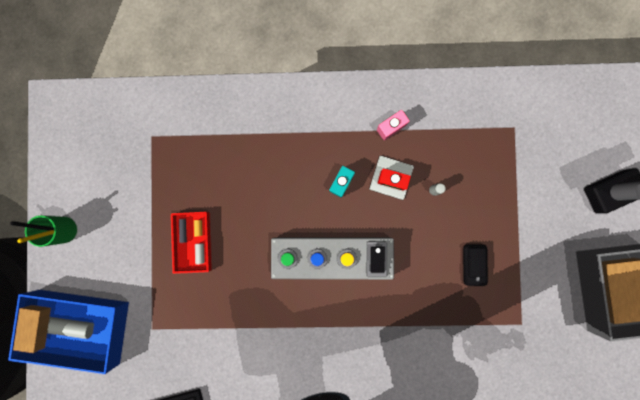

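View pics/side0.png

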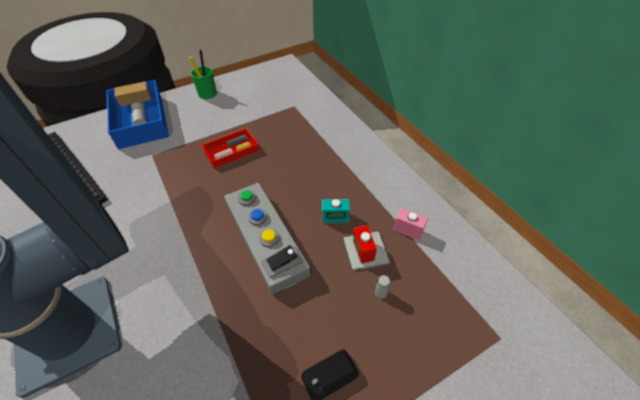

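Top view (image up = +x, left = +y). Things that could be taken for the gauge are red on the steel plate at (395,179), turquoise at (342,181) and pink at (394,122). I choose the red one, as it is the one on the plate. The buttons are green (288,258), blue (317,258), yellow (347,258) and the black rocker (378,258), with its dot at (378,250). The other black thing is the mouse at (475,264), and the other green thing is the cup at (50,230).

```bash
cat > h.py <<'E'
import cv2,numpy as np
def ray(c,u,v,z):
    K,e,A=c['intrinsics'],c['eye'],c['attitude']
    d=A@np.linalg.solve(K,[u,v,1.]); return e+d*(z-e[2])/d[2]
def blobs(c,lo,hi,roi,amin=8):
    x0,y0,x1,y1=roi
    m=cv2.inRange(cv2.cvtColor(c['frame'],cv2.COLOR_BGR2HSV)[y0:y1,x0:x1],np.array(lo),np.array(hi))
    n,l,s,ce=cv2.connectedComponentsWithStats(m)
    return [(ce[i]+[x0,y0],s[i,4]) for i in range(1,n) if s[i,4]>=amin]
E
python3 - <<'E'
from h import *
t=dict(np.load('top0.npz'));s=dict(np.load('side0.npz'))
W=((0,0,170),(180,60,255))
J=[('green',(50,100,60),(75,255,255),70,(270,240,305,275),(235,185,260,205)),
('blue',(105,100,60),(125,255,255),70,(305,240,330,275),(245,205,270,225)),
('yellow',(22,120,100),(34,255,255),70,(335,240,360,275),(258,225,282,247)),
('dot',*W,79,(370,242,386,258),(283,245,299,257)),
('key',*W,74,(386,171,404,187),(358,230,373,245)),
('redtop',(0,150,100),(8,255,255),66,(375,165,415,195),(350,220,380,265))]
for n,lo,hi,z,r1,r2 in J:
  for nm,c,r in(('top',t,r1),('side',s,r2)):
    for p,a in blobs(c,lo,hi,r): print(n,nm,p.round(1),a,ray(c,*p,z).round(1))
c=t['frame'][225:290,260:405];g=t['frame'][145:210,330:475]
cv2.imwrite('pics/crop.png',cv2.resize(np.vstack([g,c]),None,fx=4.5,fy=4.5,interpolation=cv2.INTER_CUBIC)[:590])
E
```

```text
green top [287.  258.8] 140 [469. 112.  70.]
green side [245.7 194.9] 104 [468.7 106.5  70. ]
blue top [316.8 258.9] 145 [467.6  40.3  70. ]
blue side [256.7 214.3] 123 [467.7  34.9  70. ]
yellow top [346.8 259. ] 144 [466.1 -31.2  70. ]
yellow side [268.4 235.3] 142 [466.2 -36.   70. ]
dot top [377.5 250. ] 16 [ 487.  -103.9   79. ]
dot side [289.7 251. ] 15 [ 487.8 -104.6   79. ]
key top [394.9 178.2] 64 [ 656.8 -150.1   74. ]
key side [365. 236.] 51 [ 656.9 -152.8   74. ]
redtop top [394.2 179.1] 396 [ 655.2 -149.3   66. ]
redtop side [364.8 243.8] 502 [ 647.8 -166.2   66. ]
```

View pics/crop.png

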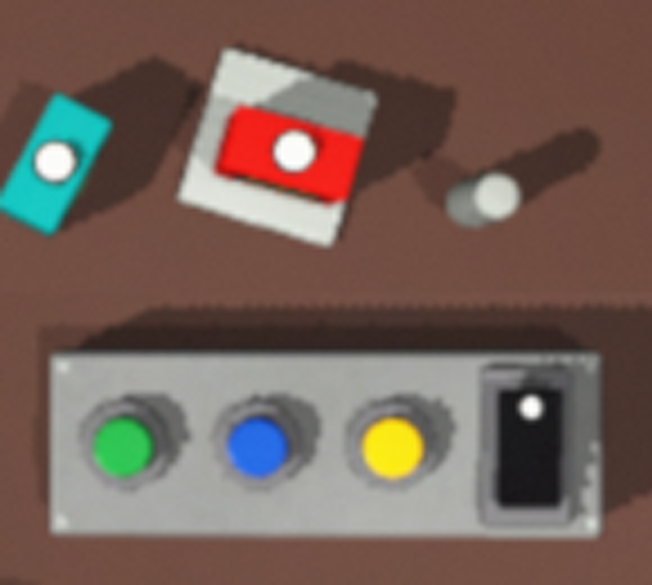

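The crop confirms the choice: red gauge with a white key on the steel plate, and the rocker's dot on its +x end. First I shut the fingers and square the tool to the console.

{"fn": "step_arm", "kwargs": {"moves": [[0, [0, 0, 0], 8.9], [0, [0, 0, 0], 8.9], [0, [0, 0, 0], 0], [0, [0, 0, 0], 0], [0, [0, 0, 0], 0], [0, [0, 0, 0], 0]]}}

```text
time: 0.85
tool_pos: [150.0, -503.1, 231.3]
eef_rot: [[-0.02, -1.0, 0.0], [-1.0, 0.02, 0.0], [-0.0, -0.0, -1.0]]
force: [0.6, 0.3, 0.4]
width: 0.002
```

```bash
cat > d.py <<'E'
import sys,numpy as np
from cell import env
s=env.read_state();R=s['eef_rot'];t=np.array([float(a) for a in sys.argv[1:4]])
print('t',s['time'],'tcp',s['tool_pos'].round(1),'F',s['force'].round(2),'w',round(s['width'],3),'x',R[:,0].round(3))
print('to go, tool cm',(R.T@(t-s['tool_pos'])/10).round(2))
E
python3 d.py 491 -105 115
```

```text
t 0.85 tcp [ 150.  -503.1  231.3] F [0.61 0.25 0.39] w 0.002 x [-0.02 -1.   -0.  ]
to go, tool cm [-40.49 -33.29  11.63]
```

{"fn": "step_arm", "kwargs": {"moves": [[0, [-2.5, -2, 0], 0], [0, [-3.5, -3, 0], 0], [0, [-3.5, -3, 0], 0], [0, [-3.5, -3, 0], 0], [0, [-3.5, -3, 0], 0], [0, [-3.5, -3, 0], 0], [0, [-3.5, -3, 0], 0], [0, [-3.5, -3, 0], 0]]}}

```text
time: 1.85
tool_pos: [386.5, -236.8, 231.6]
eef_rot: [[-0.02, -1.0, 0.001], [-1.0, 0.02, -0.001], [0.001, -0.001, -1.0]]
force: [1.0, 0.5, -0.2]
width: -0.002
```

{"fn": "step_arm", "kwargs": {"moves": [[0, [-3.5, -3, 0], 0], [0, [-3.5, -3, 1], 0], [0, [-3.5, -2.5, 2.5], 0], [0, [-3, -1.8, 3.5], 0], [0, [0, 0, 3], 0], [0, [0, 0, 1.6], 0], [0, [0, 0, 0], 0], [0, [0, 0, 0], 0]]}}

```text
time: 2.85
tool_pos: [492.1, -106.0, 116.8]
eef_rot: [[-0.022, -1.0, 0.002], [-1.0, 0.022, -0.001], [0.001, -0.002, -1.0]]
force: [-0.5, -0.1, -0.1]
width: -0.0
```

```bash
python3 d.py 491 -105 115; python3 - <<'E'
from h import *
from cell import env
c=env.camera('wrist');cv2.imwrite('pics/w1.png',c['frame'])
c=env.camera('side');cv2.imwrite('pics/s1.png',cv2.resize(c['frame'][150:300,190:430],None,fx=3.3,fy=3.3))
E
```

```text
t 2.85 tcp [ 492.1 -106.   116.8] F [-0.46 -0.13 -0.09] w -0.0 x [-0.022 -1.     0.001]
to go, tool cm [-0.09  0.12  0.18]
```

View pics/w1.png

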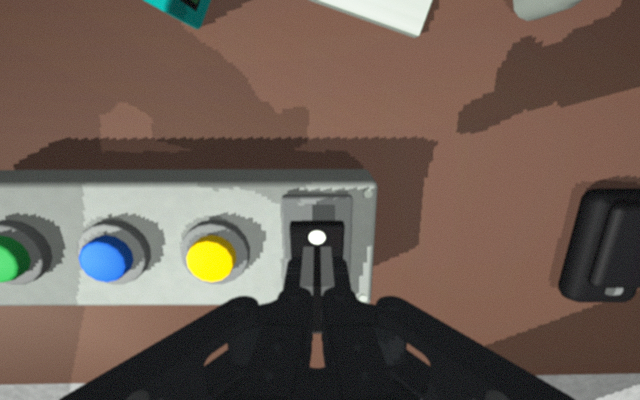

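View pics/s1.png

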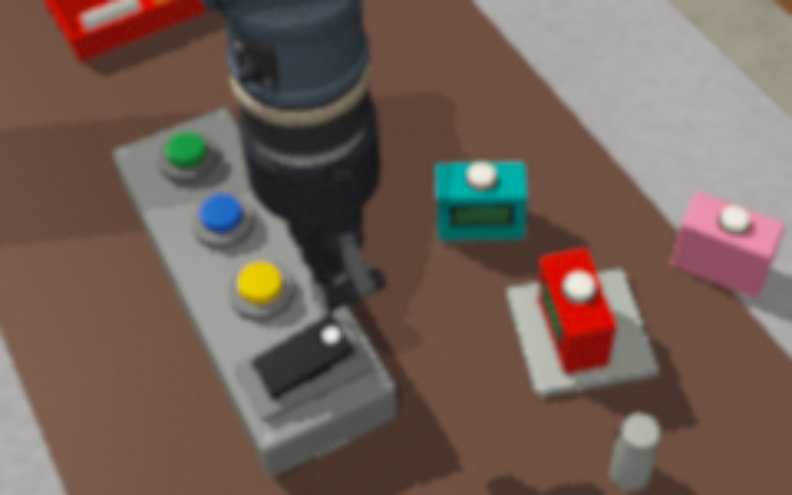

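The wrist view shows the dot at (316,237) in line with the shut tips. The side view shows the fingers above the dot, clear of everything else. Descending.

{"fn": "step_arm", "kwargs": {"moves": [[0, [0, 0, 1.5], 0], [0, [0, 0, 1.0], 0], [0, [0, 0, 0.5], 0], [0, [0, 0, 0.3], 0], [0, [0, 0, 0.2], 0], [0, [0, 0, 0.2], 0], [0, [0, 0, 0], 0]]}}

```text
time: 3.82
tool_pos: [491.8, -105.1, 78.7]
eef_rot: [[-0.021, -1.0, 0.001], [-1.0, 0.021, -0.0], [0.0, -0.001, -1.0]]
force: [0.0, 0.4, 1.5]
width: -0.001
```

{"fn": "step_arm", "kwargs": {"moves": [[0, [0, 0, 0.2], 0], [0, [0, 0, 0.2], 0], [0, [0, 0, 0.2], 0], [0, [0, 0, 0], 0]]}}

```text
time: 4.32
tool_pos: [492.4, -105.3, 72.8]
eef_rot: [[-0.021, -1.0, 0.002], [-1.0, 0.021, -0.0], [0.0, -0.002, -1.0]]
force: [2.7, 0.3, 3.9]
width: 0.002
```

{"fn": "step_arm", "kwargs": {"moves": [[0, [0, 0, 0.1], 0], [0, [0, 0, 0.1], 0], [0, [0, 0, 0], 0]]}}

```text
time: 4.7
tool_pos: [491.9, -105.4, 70.5]
eef_rot: [[-0.021, -1.0, 0.001], [-1.0, 0.021, -0.001], [0.001, -0.001, -1.0]]
force: [5.1, 0.3, 3.4]
width: -0.0
```

{"fn": "step_arm", "kwargs": {"moves": [[0, [0, 0, 0.1], 0], [0, [0, 0, 0], 0]]}}

```text
time: 4.95
tool_pos: [491.9, -105.4, 69.9]
eef_rot: [[-0.021, -1.0, 0.001], [-1.0, 0.021, -0.001], [0.001, -0.001, -1.0]]
force: [4.4, 0.1, 5.8]
width: 0.002
```

{"fn": "step_arm", "kwargs": {"moves": [[0, [0, 0, 0.1], 0], [0, [0, 0, 0], 0]]}}

```text
time: 5.2
tool_pos: [492.0, -105.4, 69.7]
eef_rot: [[-0.021, -1.0, 0.002], [-1.0, 0.021, -0.001], [0.001, -0.002, -1.0]]
force: [2.6, 0.7, 9.1]
width: 0.001
```

{"fn": "step_arm", "kwargs": {"moves": [[0, [0, 0, 0.1], 0], [0, [0, 0, 0], 0]]}}

```text
time: 5.45
tool_pos: [492.0, -105.5, 69.6]
eef_rot: [[-0.021, -1.0, 0.002], [-1.0, 0.021, -0.001], [0.001, -0.002, -1.0]]
force: [1.1, 1.9, 13.0]
width: -0.002
```

Hard stop: z stays at 69.7 while the force climbs to 13 N. Lifting to check the rocker.

{"fn": "step_arm", "kwargs": {"moves": [[0, [0, 0, -0.7], 0], [0, [0, 0, -2], 0], [0, [0, 0, -2.5], 0], [0, [0, -3, 0], 0], [0, [0, -4, 0], 0], [0, [0, 0, 0], 0], [0, [0, 0, 0], 0]]}}

```text
time: 6.32
tool_pos: [558.9, -106.3, 117.2]
eef_rot: [[-0.021, -1.0, -0.006], [-1.0, 0.021, 0.001], [-0.001, 0.006, -1.0]]
force: [-0.1, 0.3, 0.1]
width: 0.003
```

```bash
python3 d.py 656.5 -151 100; python3 - <<'E'
from h import *
from cell import env
W=((0,0,170),(180,60,255))
c=env.camera('wrist');cv2.imwrite('pics/w2.png',c['frame'])
d=env.camera('side')
for z in (79,69):print([ (p.round(1),a,ray(d,*p,z).round(1)) for p,a in blobs(d,*W,(278,245,302,262),5)])
print('key',[(p.round(1),a,ray(d,*p,74).round(1)) for p,a in blobs(d,*W,(358,230,373,245))])
print(c['eye'],[(p.round(1),a,ray(c,*p,74).round(1)) for p,a in blobs(c,*W,(0,0,640,300),100)])
cv2.imwrite('pics/s2.png',cv2.resize(d['frame'][150:300,190:430],None,fx=3.3,fy=3.3))
E
```

```text
t 6.325 tcp [ 558.9 -106.3  117.2] F [-0.13  0.27  0.13] w 0.003 x [-0.021 -1.    -0.001]
to go, tool cm [ 4.27 -9.86  1.66]
[(array([290.7, 253. ]), np.int32(13), array([ 487.3, -110.2,   79. ]))]
[(array([290.7, 253. ]), np.int32(13), array([ 489.5, -104.4,   69. ]))]
key [(array([365., 236.]), np.int32(51), array([ 656.9, -152.8,   74. ]))]
[ 640.89912108 -107.3102352   258.80734238] [(array([353.6,  75.9]), np.int32(5176), array([ 648.1, -127.1,   74. ])), (array([398.9,  53.1]), np.int32(1251), array([ 658.8, -150.8,   74. ])), (array([170.3,  63.6]), np.int32(1001), array([656.4, -29.1,  74. ])), (array([142.2, 284. ]), np.int32(7483), array([520.7,  12.8,  74. ])), (array([363.4, 279.4]), np.int32(267), array([ 521.2, -135.5,   74. ]))]
```

View pics/s2.png

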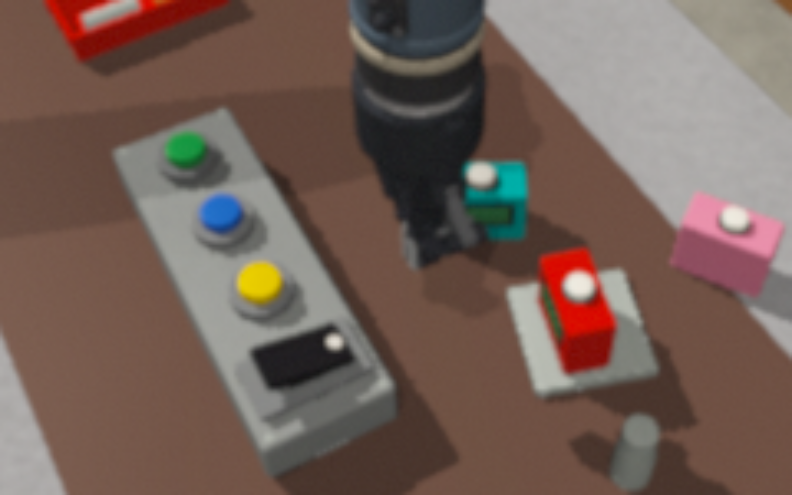

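View pics/w2.png

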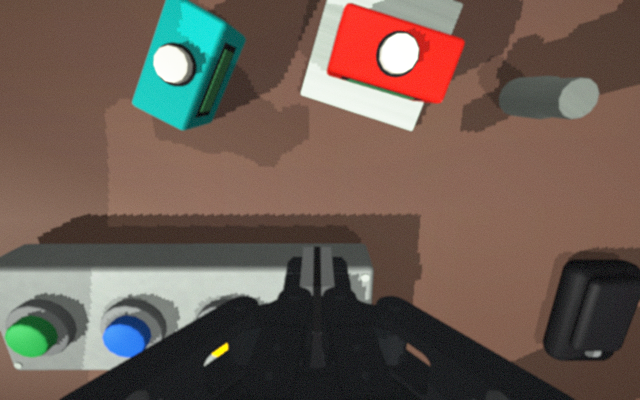

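The side view puts the dot at z=69 (at 79 its y would be 6 mm off), so the rocker is over. All three cameras put the key at about (657.5, -151), wrist pixel (399,53).

{"fn": "step_arm", "kwargs": {"moves": [[0, [1, -2, 0], 0], [0, [1.5, -3, 0], 0], [0, [1.3, -3, 0], 0], [0, [0.5, -2, 0], 0], [0, [0, 0, 0.8], 0], [0, [0, 0, 0.9], 0], [0, [0, 0, 0], 0], [0, [0, 0, 0], 0]]}}

```text
time: 7.42
tool_pos: [659.7, -151.4, 102.4]
eef_rot: [[-0.021, -1.0, -0.001], [-1.0, 0.021, 0.0], [-0.0, 0.001, -1.0]]
force: [0.3, 0.3, -0.3]
width: 0.002
```

```bash
python3 d.py 657.5 -151 76; python3 - <<'E'
from h import *
from cell import env
c=env.camera('side')
cv2.imwrite('pics/s3.png',cv2.resize(c['frame'][150:300,290:450],None,fx=4,fy=4))
c=env.camera('wrist');cv2.imwrite('pics/w3.png',c['frame'])
E
```

```text
t 7.425 tcp [ 659.7 -151.4  102.4] F [ 0.34  0.28 -0.27] w 0.002 x [-0.021 -1.    -0.   ]
to go, tool cm [-0.03  0.22  2.64]
```

View pics/w3.png

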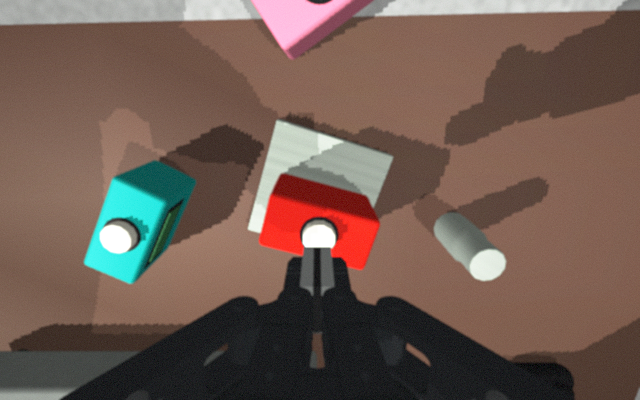

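View pics/s3.png

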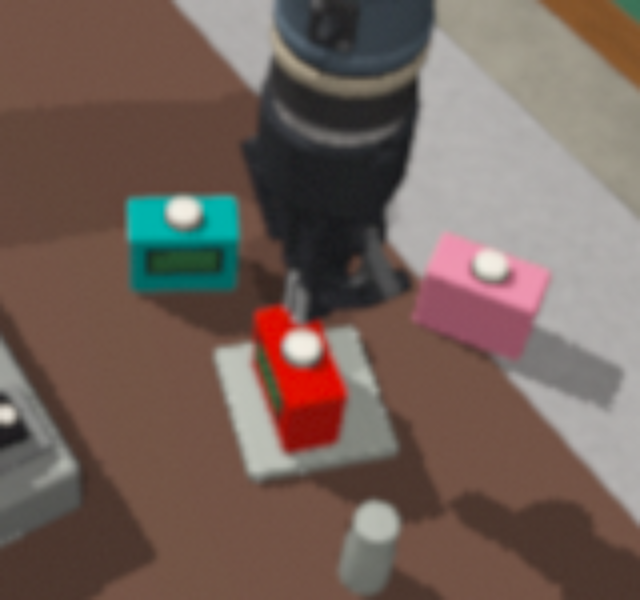

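The key (319,235) is in line with the tips (316), and the gauge is clear of other contact. I correct 2 mm in x and descend.

{"fn": "step_arm", "kwargs": {"moves": [[0, [0, 0.2, 1], 0], [0, [0, 0, 0.8], 0], [0, [0, 0, 0.4], 0], [0, [0, 0, 0.2], 0], [0, [0, 0, 0], 0], [0, [0, 0, 0], 0]]}}

```text
time: 8.28
tool_pos: [658.7, -151.7, 78.7]
eef_rot: [[-0.021, -1.0, 0.001], [-1.0, 0.021, -0.0], [0.0, -0.001, -1.0]]
force: [1.0, 0.0, -0.6]
width: 0.001
```

{"fn": "step_arm", "kwargs": {"moves": [[0, [0, 0, 0.1], 0], [0, [0, 0, 0.1], 0], [0, [0, 0, 0.1], 0], [0, [0, 0, 0], 0]]}}

```text
time: 8.78
tool_pos: [658.4, -151.6, 75.1]
eef_rot: [[-0.021, -1.0, -0.0], [-1.0, 0.021, 0.0], [-0.0, 0.0, -1.0]]
force: [-0.3, 0.4, -1.1]
width: 0.002
```

{"fn": "step_arm", "kwargs": {"moves": [[0, [0, 0, 0.1], 0], [0, [0, 0, 0.1], 0], [0, [0, 0, 0.1], 0], [0, [0, 0, 0.1], 0], [0, [0, 0, 0], 0]]}}

```text
time: 9.4
tool_pos: [658.6, -151.7, 71.6]
eef_rot: [[-0.021, -1.0, 0.0], [-1.0, 0.021, -0.0], [0.0, -0.0, -1.0]]
force: [-0.8, 0.9, 3.5]
width: -0.002
```

{"fn": "step_arm", "kwargs": {"moves": [[0, [0, 0, 0.1], 0], [0, [0, 0, 0.1], 0], [0, [0, 0, 0], 0]]}}

```text
time: 9.78
tool_pos: [658.5, -151.7, 69.5]
eef_rot: [[-0.021, -1.0, 0.0], [-1.0, 0.021, -0.0], [0.0, -0.0, -1.0]]
force: [-1.2, 0.1, 3.6]
width: -0.001
```

{"fn": "step_arm", "kwargs": {"moves": [[0, [0, 0, 0.1], 0], [0, [0, 0, 0.1], 0], [0, [0, 0, 0], 0]]}}

```text
time: 10.15
tool_pos: [658.7, -151.7, 69.1]
eef_rot: [[-0.021, -1.0, 0.001], [-1.0, 0.021, -0.0], [0.0, -0.001, -1.0]]
force: [-3.5, 1.3, 7.8]
width: -0.004
```

{"fn": "step_arm", "kwargs": {"moves": [[0, [0, 0, 0.1], 0], [0, [0, 0, 0], 0], [0, [0, 0, 0], 0], [0, [0, 0, 0], 0]]}}

```text
time: 10.65
tool_pos: [658.8, -151.8, 69.0]
eef_rot: [[-0.021, -1.0, 0.002], [-1.0, 0.021, -0.001], [0.001, -0.002, -1.0]]
force: [-4.2, 0.5, 9.3]
width: -0.0
```

Hard stop at z=69.0, which is exactly 5 mm down, at 9 N. I hold a little, then let go straight up.

{"fn": "step_arm", "kwargs": {"moves": [[0, [0, 0, 0], 0], [0, [0, 0, 0], 0], [0, [0, 0, -0.4], 0], [0, [0, 0, -0.6], 0], [0, [0, 0, -1], 0], [0, [0, 0, -2], 0], [0, [0, 0, -1.5], 0], [0, [0, 0, 0], 0]]}}

```text
time: 11.65
tool_pos: [659.7, -152.1, 123.4]
eef_rot: [[-0.021, -1.0, 0.004], [-1.0, 0.021, -0.001], [0.001, -0.004, -1.0]]
force: [-0.6, -0.3, -0.8]
width: 0.001
```

```bash
python3 d.py 469 109 115; python3 - <<'E'
from h import *
from cell import env
W=((0,0,170),(180,60,255))
d=env.camera('side')
print('key',[(p.round(1),a,ray(d,*p,74).round(1)) for p,a in blobs(d,*W,(358,230,373,245))])
print('red',[(p.round(1),a) for p,a in blobs(d,(0,150,100),(8,255,255),(350,220,380,265))])
c=env.camera('wrist');cv2.imwrite('pics/w4.png',c['frame'])
E
```

```text
t 11.65 tcp [ 659.7 -152.1  123.4] F [-0.61 -0.26 -0.84] w 0.001 x [-0.021 -1.     0.001]
to go, tool cm [-25.7   19.62   0.74]
key [(array([365., 236.]), np.int32(51), array([ 656.9, -152.8,   74. ]))]
red [(array([364.8, 244.1]), np.int32(496))]
```

View pics/w4.png

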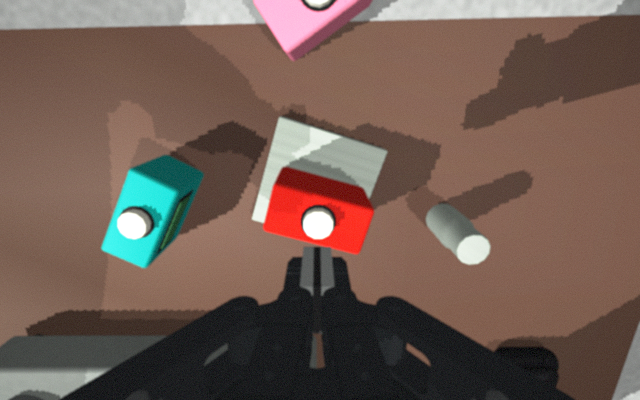

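The gauge is unmoved: the key is at the same side pixel, (365,236), and is up again. Next, the green button.

{"fn": "step_arm", "kwargs": {"moves": [[0, [-2.5, 2, 0], 0], [0, [-4, 3, 0], 0], [0, [-4, 3, 0], 0], [0, [-4, 3, 0], 0], [0, [-4, 3, 0], 0], [0, [-4, 3, 0], 0], [0, [-3.2, 2.6, 0], 0], [0, [0, 0, 0], 0]]}}

```text
time: 12.75
tool_pos: [465.3, 82.3, 120.5]
eef_rot: [[0.018, -1.0, -0.003], [-1.0, -0.018, 0.023], [-0.023, 0.003, -1.0]]
force: [0.3, -0.8, -0.1]
width: -0.0
```

```bash
python3 d.py 469 109 80; python3 - <<'E'
from h import *
from cell import env
c=env.camera('wrist');cv2.imwrite('pics/w5.png',c['frame'])
for n,lo,hi in(('g',(50,100,60),(75,255,255)),('b',(105,100,60),(125,255,255)),('y',(22,120,100),(34,255,255))):
  print(n,[(p.round(1),a,ray(c,*p,68).round(1)) for p,a in blobs(c,lo,hi,(0,0,640,330),150)])
E
```

```text
t 12.75 tcp [465.3  82.3 120.5] F [ 0.31 -0.78 -0.1 ] w -0.0 x [ 0.018 -1.    -0.023]
to go, tool cm [-2.57 -0.43  4.11]
g [(array([276.2, 212.1]), np.int32(1784), array([472.1, 111.1,  68. ]))]
b [(array([384.9, 216.8]), np.int32(1864), array([470.7,  40.4,  68. ]))]
y [(array([494.2, 221.5]), np.int32(2039), array([469.3, -30.3,  68. ]))]
```

View pics/w5.png

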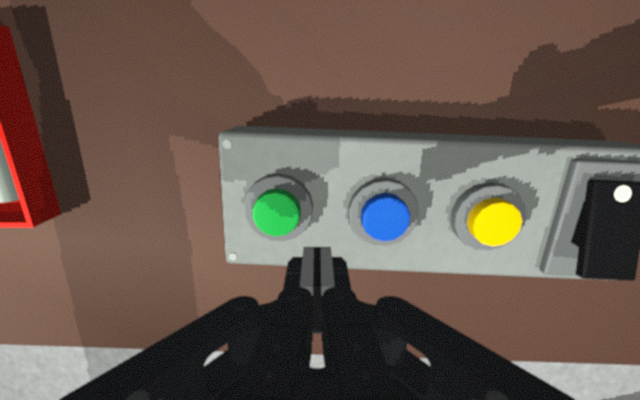

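The move was still lagging, with the tips between green (276,212) and blue (385,217). I let it settle before finishing the approach.

{"fn": "step_arm", "kwargs": {"moves": [[0, [0, 0, 0], 0], [0, [0, 0, 0], 0], [0, [0, 0, 0], 0]]}}

```text
time: 13.18
tool_pos: [468.0, 81.0, 121.5]
eef_rot: [[0.015, -1.0, -0.001], [-1.0, -0.015, 0.023], [-0.023, 0.0, -1.0]]
force: [-0.2, 1.2, 0.4]
width: -0.001
```

```bash
python3 d.py 470 110 80; python3 - <<'E'
from h import *
from cell import env
c=env.camera('wrist');cv2.imwrite('pics/w6.png',c['frame'])
for n,lo,hi in(('g',(50,100,60),(75,255,255)),('b',(105,100,60),(125,255,255)),('y',(22,120,100),(34,255,255))):
  print(n,[(p.round(1),a,ray(c,*p,68).round(1)) for p,a in blobs(c,lo,hi,(0,0,640,330),150)])
E
```

```text
t 13.175 tcp [468.   81.  121.5] F [-0.2   1.24  0.37] w -0.001 x [ 0.015 -1.    -0.023]
to go, tool cm [-2.8  -0.24  4.21]
g [(array([274.5, 215.6]), np.int32(1756), array([472.2, 111.1,  68. ]))]
b [(array([382.2, 220. ]), np.int32(1829), array([470.7,  40.3,  68. ]))]
y [(array([490.7, 224.4]), np.int32(2000), array([469.4, -30.3,  68. ]))]
```

{"fn": "step_arm", "kwargs": {"moves": [[0, [-1.4, -0.1, 0], 0], [0, [-1.4, -0.1, 0], 0], [0, [0, 0, 1], 0], [0, [0, 0, 1], 0], [0, [0, 0, 0.8], 0], [0, [0, 0, 0], 0], [0, [0, 0, 0], 0]]}}

```text
time: 14.1
tool_pos: [469.4, 95.2, 94.4]
eef_rot: [[0.036, -0.999, -0.001], [-0.999, -0.036, 0.036], [-0.036, 0.0, -0.999]]
force: [-1.0, -0.2, -0.1]
width: -0.004
```

```bash
python3 d.py 470 110 75; python3 - <<'E'
from h import *
from cell import env
c=env.camera('wrist');cv2.imwrite('pics/w7.png',c['frame'])
E
```

```text
t 14.1 tcp [469.4  95.2  94.4] F [-1.04 -0.21 -0.06] w -0.004 x [ 0.036 -0.999 -0.036]
to go, tool cm [-1.4  -0.11  1.99]
```

View pics/w7.png

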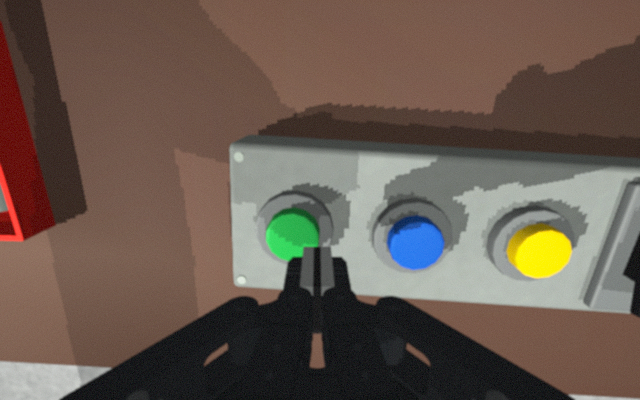

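The arm reaches only half of each sideways move and tilts as it goes, so a joint may be at its limit.

```bash
python3 -c "
from cell import env
print(env.read_state()['joint_pos'].round(2))"
```

```text
[  2.07  -3.55 -16.18  77.34   2.05 179.99]
```

Joint 6 sits at its 180° limit. I turn back about z, well above the button.

{"fn": "step_arm", "kwargs": {"moves": [[0, [0, 0, 0], -10], [0, [0, 0, 0], -10], [0, [0, 0, 0], -10], [0, [0, 0, 0], 0], [0, [0, 0, 0], 0]]}}

```text
time: 14.78
tool_pos: [469.6, 95.3, 94.7]
eef_rot: [[0.529, -0.849, -0.001], [-0.848, -0.529, 0.036], [-0.031, -0.018, -0.999]]
force: [0.2, 0.3, -1.1]
width: 0.002
```

```bash
python3 d.py 470 110 75; python3 -c "
from cell import env
s=env.read_state();print(s['joint_pos'].round(2),s['eef_rot'].round(3))"
```

```text
t 14.775 tcp [469.6  95.3  94.7] F [ 0.17  0.28 -1.07] w 0.002 x [ 0.529 -0.848 -0.031]
to go, tool cm [-1.17 -0.78  2.02]
[  2.08  -3.55 -16.19  77.34   2.05 150.13] [[ 0.529 -0.849 -0.001]
 [-0.848 -0.529  0.036]
 [-0.031 -0.018 -0.999]]
```

Joint 6 is free now. A 2° tilt remains, which is harmless on a 32 mm button. The low edge of the tip is on the -y side, so I aim 2–3 mm towards +y.

{"fn": "step_arm", "kwargs": {"moves": [[0, [-0.7, -0.5, 0], 0], [0, [-0.7, -0.5, 0], 0], [0, [0, 0, 0.5], 0], [0, [0, 0, 0.5], 0], [0, [0, 0, 0], 0], [0, [0, 0, 0], 0]]}}

```text
time: 15.52
tool_pos: [470.3, 112.7, 84.8]
eef_rot: [[0.531, -0.847, -0.002], [-0.847, -0.531, 0.036], [-0.031, -0.017, -0.999]]
force: [-0.8, -0.5, 0.3]
width: -0.004
```

```bash
python3 d.py 470 112 75; python3 - <<'E'
from h import *
from cell import env
c=env.camera('wrist');cv2.imwrite('pics/w8.png',c['frame'])
c=env.camera('side')
cv2.imwrite('pics/s8.png',cv2.resize(c['frame'][130:280,180:340],None,fx=4,fy=4))
E
```

```text
t 15.525 tcp [470.3 112.7  84.8] F [-0.76 -0.48  0.3 ] w -0.004 x [ 0.531 -0.847 -0.031]
to go, tool cm [0.07 0.08 0.98]
```

View pics/w8.png

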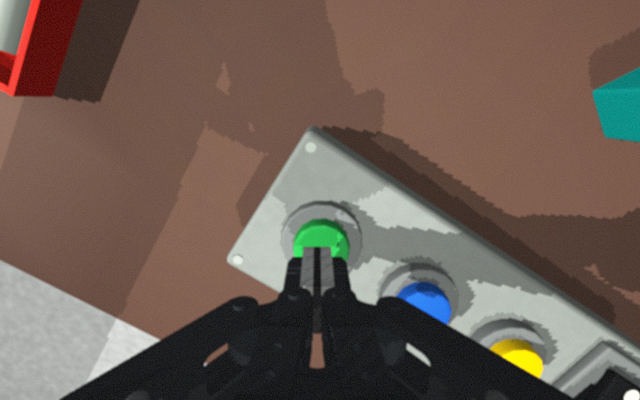

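View pics/s8.png

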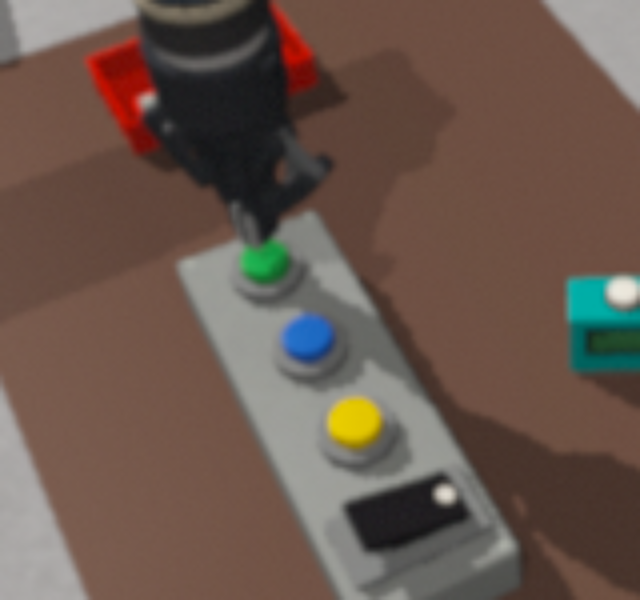

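The tips are right over the green button (320,240 in the wrist view) and clear of blue. The rocker is still over. Pressing slowly.

{"fn": "step_arm", "kwargs": {"moves": [[0, [0.1, 0.1, 0.5], 0], [0, [0, 0, 0.4], 0], [0, [0, 0, 0.3], 0], [0, [0, 0, 0.15], 0], [0, [0, 0, 0.15], 0], [0, [0, 0, 0], 0]]}}

```text
time: 16.38
tool_pos: [470.1, 112.0, 70.1]
eef_rot: [[0.531, -0.847, -0.001], [-0.847, -0.531, 0.036], [-0.031, -0.018, -0.999]]
force: [-0.2, -0.5, 0.4]
width: -0.001
```

{"fn": "step_arm", "kwargs": {"moves": [[0, [0, 0, 0.15], 0], [0, [0, 0, 0.15], 0], [0, [0, 0, 0.15], 0], [0, [0, 0, 0], 0]]}}

```text
time: 16.88
tool_pos: [470.1, 112.0, 65.4]
eef_rot: [[0.531, -0.847, -0.001], [-0.847, -0.531, 0.036], [-0.031, -0.018, -0.999]]
force: [-1.2, 0.6, 1.9]
width: 0.0
```

{"fn": "step_arm", "kwargs": {"moves": [[0, [0, 0, 0.1], 0], [0, [0, 0, 0.1], 0], [0, [0, 0, 0], 0]]}}

```text
time: 17.25
tool_pos: [470.2, 112.0, 64.1]
eef_rot: [[0.531, -0.847, -0.001], [-0.847, -0.531, 0.035], [-0.03, -0.018, -0.999]]
force: [-1.9, -2.0, 5.5]
width: 0.0
```

{"fn": "step_arm", "kwargs": {"moves": [[0, [0, 0, 0.1], 0], [0, [0, 0, 0.1], 0], [0, [0, 0, 0], 0]]}}

```text
time: 17.62
tool_pos: [470.3, 112.0, 63.9]
eef_rot: [[0.531, -0.847, -0.0], [-0.847, -0.531, 0.035], [-0.03, -0.018, -0.999]]
force: [-5.5, -2.1, 14.4]
width: -0.0
```

Hard stop at z≈64, which is 6 mm in, at 14 N. Lifting clear straight up, then away, and checking.

{"fn": "step_arm", "kwargs": {"moves": [[0, [0, 0, -0.6], 0], [0, [0, 0, -1.5], 0], [0, [0, 0, -3], 0], [0, [0, 0, -4], 0], [0, [0, 0, -4], 0], [0, [0, 0, -4], 0], [0, [0, 4, 0], 0], [0, [0, 4, 0], 0]]}}

```text
time: 18.62
tool_pos: [402.5, 63.4, 232.0]
eef_rot: [[0.532, -0.847, 0.0], [-0.846, -0.532, 0.036], [-0.03, -0.019, -0.999]]
force: [-0.5, -0.6, 0.1]
width: 0.002
```

{"fn": "step_arm", "kwargs": {"moves": [[0, [-3, 4, 0], 0], [0, [-4, 2, 0], 0], [0, [-4, 0, 0], 0], [0, [0, 0, 0], 0], [0, [0, 0, 0], 0], [0, [0, 0, 0], 0]]}}

```text
time: 19.38
tool_pos: [293.8, 124.4, 233.2]
eef_rot: [[0.53, -0.848, -0.002], [-0.847, -0.53, 0.035], [-0.031, -0.017, -0.999]]
force: [0.5, 0.2, 0.3]
width: -0.003
```

```bash
python3 d.py 470 112 75; python3 - <<'E'
from h import *
from cell import env
W=((0,0,170),(180,60,255))
T=env.camera('top');S=env.camera('side')
J=[('green',(50,100,60),(75,255,255),64,(270,240,305,275),(235,185,260,205)),
('blue',(105,100,60),(125,255,255),70,(305,240,330,275),(245,205,270,225)),
('yellow',(22,120,100),(34,255,255),70,(335,240,360,275),(258,225,282,247)),
('dot',*W,69,(370,242,386,258),(283,245,302,260)),
('key',*W,74,(386,171,404,187),(358,230,373,245))]
for n,lo,hi,z,r1,r2 in J:
  for nm,c,r in(('top',T,r1),('side',S,r2)):
    for p,a in blobs(c,lo,hi,r): print(n,nm,p.round(1),a,ray(c,*p,z).round(1))
cv2.imwrite('pics/tend.png',T['frame'])
cv2.imwrite('pics/send.png',cv2.resize(S['frame'][120:300,180:430],None,fx=3.2,fy=3.2))
E
```

```text
t 19.375 tcp [293.8 124.4 233.2] F [0.5  0.16 0.27] w -0.003 x [ 0.53  -0.847 -0.031]
to go, tool cm [ 10.88 -14.01  15.74]
green top [287.1 258.6] 133 [468.9 112.4  64. ]
green side [246.  195.8] 86 [469.3 108.7  64. ]
blue top [316.8 258.9] 145 [467.6  40.3  70. ]
blue side [256.7 214.3] 123 [467.7  34.9  70. ]
yellow top [346.9 259.1] 144 [466.  -31.4  70. ]
yellow side [268.4 235.3] 141 [466.3 -36.   70. ]
dot top [376.8 248.8] 19 [ 489.  -103.4   69. ]
dot side [291. 253.] 11 [ 490.1 -104.7   69. ]
key top [394.9 178.1] 63 [ 656.9 -150.    74. ]
key side [365. 236.] 51 [ 656.9 -152.8   74. ]
```

View pics/tend.png

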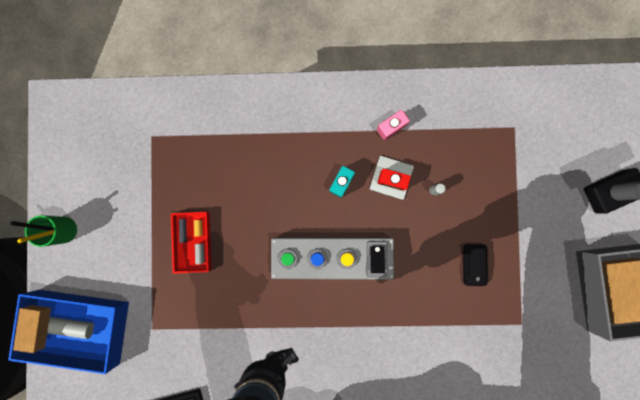

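View pics/send.png

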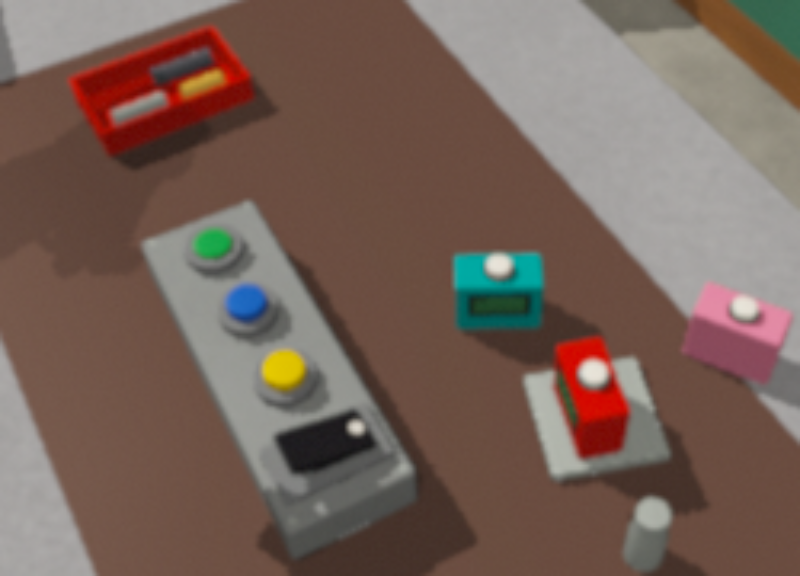

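The final pictures show green in: its visible area in the side view fell from 104 to 86 px. The rocker is over, blue, yellow and key are at the same pixels as before, and the hand is clear at (265,375) in the top view.

```bash
python3 -c "
from cell import env
print(env.job_done())"
```

```text
the job is handed in; nothing more can be done
None
```

I pressed all three controls in the order asked, using only the shut fingertips, and handed the job in at about 19.5 s.

| Control | Hard stop (TCP height) | Peak force read | Last check |
|---|---|---|---|
| Rocker | 69.7 mm | 13 N | The dot sits at the fully-on height in both the side and top views |
| Gauge key | 69.0 mm, 5 mm down, held for about 0.75 s | 9 N | Key is up again and the gauge has not moved (within 0.1 px) |
| Green button | 64 mm, 6 mm in | 14 N | It stays in |

Blue and yellow match their starting pixels to 0.1 px. The socket, mouse, tray and look-alikes look unmoved. The hand finished clear, at a height of 233 mm.

- **Joint limit:** On the way to the green button, joint 6 reached its 180° limit. The hand tilted about 2° and fell short, so I turned it back 30° while still above the button. The tilt stayed through the green press, which still reached its hard stop.
- **Camera disagreement:** The top and side cameras differ by 3–5 mm in y on the buttons and key, so I used values in between and checked them with the wrist camera.

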